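# Nip up a small fold-handle press

## Task

Swing the folded crank handle of the little press up until it stands fully upright, and only then wind the crank clockwise (seen from above) by it until the foot bears firmly on the wooden blank below: stop at about 30 N of pressing force, and do not crush the blank with more than 50 N. Then fold the handle back down flat over the crank and let go, leaving the foot pressing, and do not disturb the blanks or the other things nearby.

Things in the scene. Friction and masses are not known exactly. Their poses are not given: they have to be found in the camera images.
- press: small grey two-column press, fixed to the table. Base plate 100 x 215 mm, top at 20 mm; two 14 mm columns at y = +-52 mm carry a crossbar (30 x 128 mm, top at 116 mm). Origin on the table surface under the screw axis, z up; the base plate runs from y = -150 to +65 mm, its part towards -y is a shelf with a spare blank.
- hub (a point): point on the vertical screw axis, on the crank's hub, at the height of the handle's fold pin (150 mm above the table). The crank turns about the vertical through it; its steel arm (12 mm wide, 8 mm thick, top 10 mm below this point) runs from the hub to the pivot.
- pivot (a point): the fold pin of the handle, at the outer end of the crank arm, 60 mm from the screw axis, 150 mm above the table. The fold pin is level and square to the arm.
- grip (a point): grasp point on the axis of the round wooden handle sleeve, 44 mm from the fold pin. The sleeve is 13 mm in diameter, reaches from 11 to 59 mm from the pin and spins freely on its spindle. Folded, the handle lies level above the arm and points from the pivot towards the hub; upright, this point is straight above the pivot.
- fold (a joint): fold angle of the handle, rad: 0 = folded flat inward over the arm, 1.57 = upright (both are stops). It stays where it is left (friction about 1.2 N at the grasp point). It must stay upright while cranking.
- crank (a joint): crank angle, rad, growing clockwise from above. 1 rad lowers the foot 6.37 mm; it meets the blank after 2 to 6 rad. Friction (0.42 N m) asks about 7 N at the handle in motion (at rest between steps 2 to 6 N may read) and holds the crank where it is left, under load too. Once the foot bears, the push rises by about 10 N per rad: about 3 N more at 30 N of foot force, 0.31 rad past touch.
- foot: round steel pressing foot, 40 mm diameter, 10 mm thick, on the ram below the crossbar; goes down as the crank turns clockwise. Its rigid-looking stem hides a spring of 15 N per mm, 7 mm travel. Origin 18 mm above its lower face.
- blank_a: laminated wooden blank, 66 x 40 mm in plan, between 14 and 20 mm thick, origin at the centre of its underside. One of the two blanks lies under the foot on the base plate, the other on the shelf; which is which varies. It stays where it lies.
- blank_b: the other laminated wooden blank, same plan, of a different thickness between 14 and 20 mm, origin at the centre of its underside
- thread: spool of dark thread, 25 mm diameter, 29 mm high, standing to the left of the press; leave it alone
- pot: small glass pot with black lid, 36 mm diameter, 21 mm high, in front of the press to the right; leave it alone
- block_sand: sanding block 34 x 64 x 10 mm, left of the press; leave it alone

How it is judged (in metres and radians):
On the way, in this order (a step that is already met when the one before it is completed fails the run):
1. the handle stands upright (fold angle over 1.35 rad) before the crank has been wound (its fold pin within 30 mm of where it started) (value of joint fold above 1.35 rad and distance of pivot from where it was at the start of the episode below 0.03 m), for 0.1 s.
2. with the handle still upright (over 1.2 rad) the crank has been wound until the foot presses with more than 12 N (contact force between foot and anything else above 12 N and value of joint fold above 1.2 rad), for 0.2 s.
At the end, for the whole second after the job is handed in: The foot presses the blank with 12 to 50 N, the crank is at rest, and the handle lies folded flat (fold angle below 0.15 rad) (contact force between foot and anything else between 12 and 50 N and value of joint fold below 0.15 rad and velocity of joint crank between -0.05 and 0.05 rad/s); the robot touches nothing.
It fails at once if the foot pressed with more than 50 N (contact force between foot and anything else above 50 N).
It fails at once if a blank was shifted by more than 12 mm (distance of any of blank_a, blank_b from where it was at the start of the episode above 0.012 m).
It fails at once if a bystander was moved by more than 15 mm (distance of any of thread, pot, block_sand from where it was at the start of the episode above 0.015 m).
It also fails if it takes over 72 s, if anything falls off the work surface, if the arm or the gripper's body presses on something with over 40 N, if the wrist force passes 120 N, or if a joint passes its speed limit or range.

## Robot

A 6-joint arm with a two-finger parallel gripper is mounted at the origin on a cart in front of the work surface, level with it; the furniture and walls round the work are solid. World frame = base frame: x ahead of the robot, y to its left, z up, the work surface at z = 0. Lengths are in m, angles in degrees, forces in N, time in s.
With the tool pointing down it reaches from about 0.4 to 0.825 m from the base axis. Payload 7 kg.
Tool frame: the origin (TCP) lies on the centre line of the jaws, within the pads' length; the fingertips stand 11 mm ahead of it and the grasp point (between the pads) lies 8 mm behind it; z points along the fingers, y is the line along which they close (so a half turn about z gives the same grasp; the last joint's range is limited). The gripper opens to 88 mm and grips with 3 to 60 N. Pads are 19 mm wide; open, the fingers measure 130 mm over their backs; the gripper's body (78 mm by 193 mm) begins 47 mm behind the grasp point.
Start: joints at [-50.758, 20.546, 0.682, 0, -70.136, -16.507], TCP at [0.261, -0.623, 0.238] pointing down, gripper open.
Joint ranges: [-176.03, 176.03], [-82.01, 121.73], [-58.28, 71.71], [-173.87, 95.51], [-174.79, -0.11], [-173.66, 173.66]. Speed limits (degrees/s): [136.94, 136.94, 172.46, 180, 180, 180].

## Interface

Orientations are given as [roll, pitch, yaw] about the fixed x, y, z axes, in that order (R = Rz(yaw) Ry(pitch) Rx(roll)).
In Python, from plant import r, capture, camera_model, job gives the robot as it stands.
- The arm moves only by the tool drive_tool, never from a script. Its argument "increments" is a list that holds one entry, the list of rows, each a list of 5 numbers: the gripper's target within -1 to 1 (fully open at 1, half-way at 0, shut at -1), then the shift along the tool's x, y, z scaled (see below), then the turn about the tool's z scaled (see below). In form: [[[gripper, tx, ty, tz, roll], ...]]. A call has 1 to 5 rows; each row is the pose to reach, as a shift and turn from the pose commanded when the call began, along the tool's axes at that moment, turning the shorter way round; what a row does not reach only later rows make up. The controller multiplies each number of a shift by 120 mm and each number of a turn by 360 degrees. A row lasts 1/8 s, in which the tool goes at most 62.5 mm and 10.7 degrees, less where a joint would pass 70% of its speed; a pose out of reach is approached as far as the arm can. A call with a number of a shift or a turn outside -1 to 1 is refused whole. A call with a gripper value outside its range is refused whole. The fingers move at their own pace and stop on an object; "squeeze" is the grip in N (left out, the last holds). Time passes only in rows, so rows that repeat a pose let the fingers close. It gives the time, the measured TCP pose, the force, the opening and the grip force at its end, in the units of the state.
- r.get_state(): the state, without advancing time (a new reading comes with each control period).
- capture(name): name is "side" or "top"; returns the picture (400x640x3 uint8, red, green, blue); there is no depth.
- camera_model(name): a dict with "camera_matrix" (3x3 intrinsics, pixels), "rvec" (rotation vector, rad) and "tvec" (3), from world to camera coordinates, as OpenCV has them. Camera axes: x right, y down, z forward; pixel columns grow to the right and rows downward; lengths in m; the calibration is good to about 2 mm. A picture is of the moment at which its call begins. camera_model takes no time and is no camera call.
- job.close_job(): hands the job in; it is judged then, once.
The state is a dict: "time_s": time; "joints": joint angles; "qd": joint speeds; "joint_torque": joint torques, N m; "tcp_pos": TCP position; "eef_rot": TCP orientation; "contact_force": force on the tool from outside, world axes, zero at the start; "moment": the same for the moment, N m; "gripper_width": finger opening in m; "gripper_force": force on a finger pad.
Only numpy, scipy, OpenCV 4.12 (cv2) and the standard library are available. Lean on these libraries where they do the work, as an engineer would, in place of code of your own. Each camera call takes 0.05 s, during which the arm holds its last target. There are 200 camera calls.

## Working session

There is one attempt and no reset: what is moved stays moved. The work goes in short steps, Python scripts to look and compute and a tool call to move; the robot and the scene stay as the last step left them, time stands still between calls to the robot, and variables do not carry over. Pictures are saved under pics/ and viewed, at most 10 in all, crops included, and the job is handed in when it is done.

Besides the shell and the picture viewer there is one more tool, called in YAML: its name, and indented under it one key for each argument. drive_tool: Moves the arm, as the interface text tells. Its arguments: {"type":"object","properties":{"increments":{"type":"array"},"squeeze":{"type":"number"}},"required":["increments"]}

```bash
mkdir -p pics; ls; python3 - <<'E'
from plant import r,capture,camera_model
import cv2
s=r.get_state();print(s)
for n in("side","top"):
    cv2.imwrite(f"pics/{n}0.png",capture(n)[:,:,::-1]);m=camera_model(n);print(n,m)
E
```

```text
pics
{'time_s': 0.0, 'joints': array([-5.07603852e+01,  2.05910752e+01,  6.34066156e-01, -2.14366697e-02,
       -7.01370327e+01, -1.65052922e+01]), 'qd': array([-0.08749611,  0.11081389, -0.04795986, -0.01332745,  0.0059198 ,
        0.07732655]), 'joint_torque': array([-8.38932792e-04, -5.82712269e+01,  2.93046820e+01,  6.99698254e+00,
        6.74390380e-03, -1.74622232e-04]), 'tcp_pos': array([ 0.26063793, -0.6221287 ,  0.23662483]), 'eef_rot': array([ 1.79904108e+02, -7.39887007e-03, -1.57272971e+02]), 'contact_force': array([ 0.08000883, -0.86114051,  0.07969789]), 'moment': array([ 0.06042046,  0.01468814, -0.01183162]), 'gripper_force': 0.0, 'gripper_width': 0.08762354999507022}
side {'camera_matrix': array([[365.01386415,   0.        , 319.11119592],
       [  0.        , 365.01386415, 199.78268321],
       [  0.        ,   0.        ,   1.        ]]), 'rvec': array([ 0.70879748, -2.52786099,  1.23574635]), 'tvec': array([0.49720132, 0.24198841, 0.8088423 ])}
top {'camera_matrix': array([[398.98324289,   0.        , 319.91646953],
       [  0.        , 398.98324289, 204.56374279],
       [  0.        ,   0.        ,   1.        ]]), 'rvec': array([ 2.03761229, -2.18788247,  0.23585077]), 'tvec': array([0.12041897, 0.54330434, 0.89223836])}
```

View pics/side0.png

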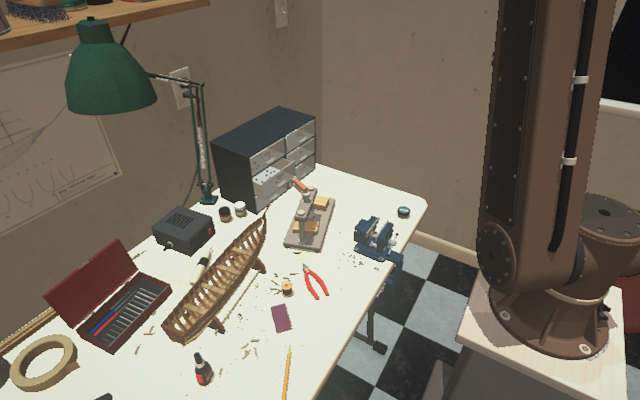

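View pics/top0.png

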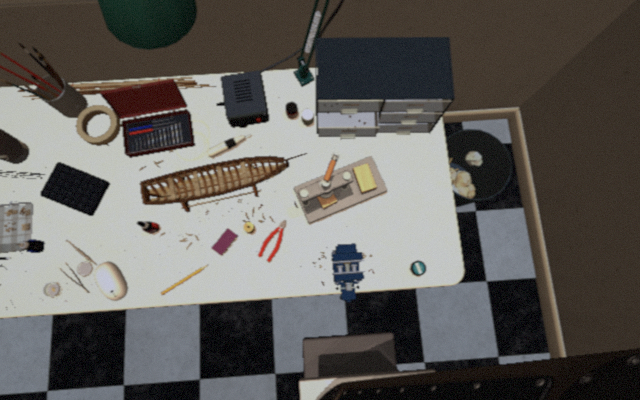

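The top view shows the press around (340,188), with the orange handle at about (331,167). In the side view the press is at about (310,220), with the handle at (300,186). Next I'll zoom in.

```bash
cat > h.py <<'E'
import numpy as np,cv2
from plant import r,capture,camera_model
def cam(n):
    m=camera_model(n);R=cv2.Rodrigues(m["rvec"])[0];return m["camera_matrix"],R,np.array(m["tvec"]).ravel()
def ray(n,px):
    K,R,t=cam(n);d=R.T@np.linalg.inv(K)@np.array([px[0],px[1],1.]);return -R.T@t,d/np.linalg.norm(d)
def onz(n,px,z):
    o,d=ray(n,px);return o+d*(z-o[2])/d[2]
def proj(n,p):
    K,R,t=cam(n);q=K@(R@np.asarray(p,float)+t);return q[:2]/q[2]
def two(pa,pb):
    o1,d1=ray("side",pa);o2,d2=ray("top",pb)
    A=np.c_[d1,-d2];s=np.linalg.lstsq(A,o2-o1,rcond=None)[0]
    a,b=o1+s[0]*d1,o2+s[1]*d2;return (a+b)/2,np.linalg.norm(a-b)
def crop(im,x,y,w,h,k): return cv2.resize(im[y:y+h,x:x+w],None,fx=k,fy=k,interpolation=cv2.INTER_CUBIC)
E
python3 - <<'E'
from h import *
a=cv2.imread("pics/side0.png");b=cv2.imread("pics/top0.png")
c=np.zeros((600,800,3),np.uint8)
A=crop(a,275,165,65,95,6);B=crop(b,285,145,110,85,3.6)
c[:A.shape[0],:390]=A;c[:B.shape[0],400:400+B.shape[1]]=B
cv2.imwrite("pics/zoom0.png",c)
for n,im,(x0,y0,x1,y1) in(("side",a,(275,165,340,260)),("top",b,(285,145,395,230))):
    h=cv2.cvtColor(im[y0:y1,x0:x1],cv2.COLOR_BGR2HSV)
    m=cv2.inRange(h,(5,130,90),(16,255,255))
    k,l,s,ce=cv2.connectedComponentsWithStats(m)
    for i in range(1,k):
        if s[i,4]>8:
            ys,xs=np.where(l==i);print(n,s[i],ce[i]+[x0,y0],cv2.minAreaRect(np.c_[xs+x0,ys+y0].astype(np.float32)))
E
```

```text
side [20 14 11 11 48] [299.6875     184.20833333] ((299.7500305175781, 184.25001525878906), (12.727920532226562, 3.535533905029297), 45.0)
top [39 15 11 21 90] [329.38888889 170.43333333] ((329.67242431640625, 170.06898498535156), (4.642384052276611, 20.42648696899414), 21.801410675048828)
top [34 51 17  9 58] [326.62068966 200.03448276] ((327.1131896972656, 199.396240234375), (6.043863773345947, 15.933823585510254), 74.05460357666016)
```

View pics/zoom0.png

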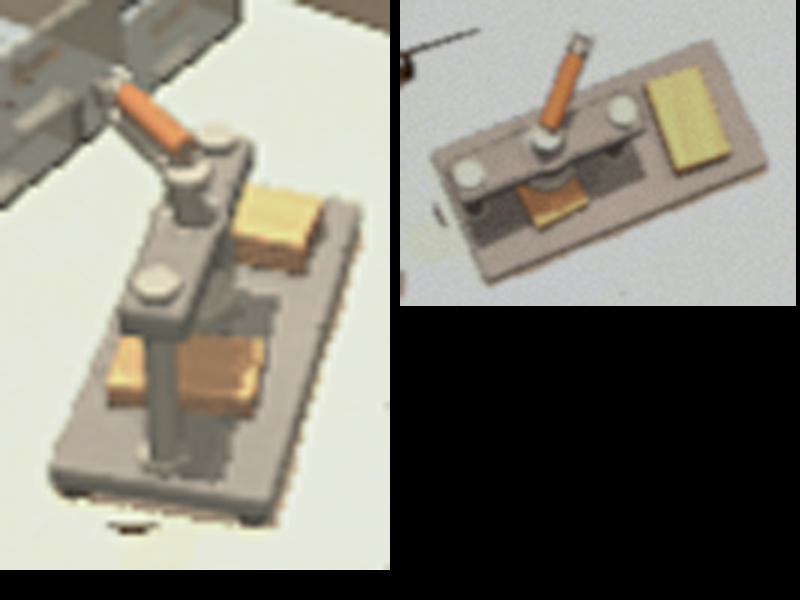

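The zoom shows these points:

| Point | Top view (px) | Side view (px) |
|---|---|---|
| Handle pivot end | (334.4,157.5) | (294.2,178.3) |
| Hub cap | (325.8,183.9) | (306.7,194.7) |
| Column caps | (304.4,192.8) and (346.9,175.6) | not used |

The handle lies folded over the arm, which points away from the robot.

```bash
python3 - <<'E'
from h import *
np.set_printoptions(precision=4,suppress=True)
P=two((294.2,178.3),(334.4,157.5));H=two((306.7,194.7),(325.8,183.9))
S=two((299.7,184.2),(329.5,170.2))
print("piv",P,"hub",H,"sleeve mid",S)
p,h=onz("top",(334.4,157.5),.15),onz("top",(325.8,183.9),.145);print(p,h,np.linalg.norm(p-h),np.degrees(np.arctan2(*(p-h)[[1,0]])))
c1,c2=onz("top",(304.4,192.8),.12),onz("top",(346.9,175.6),.12)
print(c1,c2,(c1+c2)/2,np.linalg.norm(c1-c2),"press y dir",np.degrees(np.arctan2(*(c1-c2)[[1,0]])))
print("sleeve",onz("top",(329.5,170.2),.15))
for n,px in(("vise",(347,262)),("cab corner",(318,112)),("cab corner",(437,118)),("spool",(249,228)),("pot",(418,268)),("pliers",(272,240)),("sand",(226,241))): print(n,onz("top",px,.02))
print("cabinet top front edge z .15?",onz("top",(320,98),.15),onz("top",(452,92),.15))
print("cab two",two((249,160),(318,98)),two((316,120),(452,94)))
E
```

```text
piv (array([0.6325, 0.0435, 0.1514]), np.float64(0.002250443298804283)) hub (array([0.5792, 0.0663, 0.1336]), np.float64(0.0015035201268858676)) sleeve mid (array([0.6055, 0.0568, 0.1504]), np.float64(0.00043563819657105616))
[0.6341 0.0438 0.15  ] [0.5768 0.067  0.145 ] 0.06196415841167059 -22.027993203368116
[0.5664 0.1153 0.12  ] [0.5995 0.0171 0.12  ] [0.5829 0.0662 0.12  ] 0.1036274631282945 press y dir 108.6329976973379
sleeve [0.6058 0.0568 0.15  ]
vise [0.4131 0.026  0.02  ]
cab corner [0.8053 0.0682 0.02  ]
cab corner [ 0.7668 -0.2394  0.02  ]
spool [0.5124 0.258  0.02  ]
pot [ 0.3868 -0.1426  0.02  ]
pliers [0.479  0.2033 0.02  ]
sand [0.4844 0.3148 0.02  ]
cabinet top front edge z .15? [0.7781 0.0653 0.15  ] [ 0.7718 -0.2367  0.15  ]
cab two (array([0.7597, 0.0696, 0.1809]), np.float64(0.005811816409795363)) (array([ 0.7421, -0.2263,  0.1807]), np.float64(0.018784819140798773))
```

drive_tool:
  increments:
    - [[1,-0.32,0.275,0,0],[1,-0.64,0.55,0,0],[1,-0.96,0.825,0,0]]

```text
time_s: 0.48
tcp_pos: [0.3291, -0.4852, 0.237]
eef_rot: [180.0, -0.0, -157.3]
contact_force: [1.3, -0.6, -0.8]
gripper_width: 0.0872
gripper_force: 0.0
```

drive_tool:
  increments:
    - [[1,-0.32,0.275,0,0],[1,-0.64,0.55,0,0],[1,-0.96,0.825,0,0]]

```text
time_s: 0.85
tcp_pos: [0.3971, -0.3493, 0.2374]
eef_rot: [180.0, -0.0, -157.3]
contact_force: [0.9, 0.1, 0.4]
gripper_width: 0.0879
gripper_force: 0.0
```

drive_tool:
  increments:
    - [[1,-0.32,0.275,0,0],[1,-0.64,0.55,0,0],[1,-0.96,0.825,0,0]]

```text
time_s: 1.23
tcp_pos: [0.4651, -0.2134, 0.2375]
eef_rot: [180.0, -0.0, -157.3]
contact_force: [1.0, -0.5, -0.2]
gripper_width: 0.0874
gripper_force: 0.0
```

drive_tool:
  increments:
    - [[1,-0.32,0.275,0,0],[1,-0.64,0.55,0,0],[1,-0.96,0.825,0,0],[1,-0.96,0.825,0,0]]

```text
time_s: 1.72
tcp_pos: [0.5338, -0.0766, 0.237]
eef_rot: [180.0, -0.0, -157.1]
contact_force: [-0.1, 0.3, 0.7]
gripper_width: 0.0876
gripper_force: 0.0
```

drive_tool:
  increments:
    - [[1,-0.3,0.27,0,0.025],[1,-0.6,0.54,0,0.05],[1,-0.945,0.811,0,0.075],[1,-0.945,0.811,0,0.1],[1,-0.945,0.811,0,0.124]]

```text
time_s: 2.35
tcp_pos: [0.5995, 0.0544, 0.2368]
eef_rot: [-179.9, -0.1, 157.8]
contact_force: [0.7, -0.2, -0.1]
gripper_width: 0.0878
gripper_force: 0.0
```

drive_tool:
  increments:
    - [[0.3,0,0,0.1,0],[0.3,0,0,0.2,0]]

```text
time_s: 2.6
tcp_pos: [0.5993, 0.0538, 0.2124]
eef_rot: [-180.0, -0.0, 158.2]
contact_force: [0.1, 0.0, 0.5]
gripper_width: 0.0728
gripper_force: 0.0
```

```bash
python3 - <<'E'
from h import *
a=capture("side")[:,:,::-1];b=capture("top")[:,:,::-1]
c=np.zeros((600,800,3),np.uint8)
A=crop(a,260,130,80,120,5);B=crop(b,275,125,110,110,3.6)
c[:A.shape[0],:400]=A;c[:B.shape[0],402:402+B.shape[1]]=B[:,:398]
cv2.imwrite("pics/z1.png",c);print(r.get_state()["tcp_pos"],r.get_state()["joints"])
E
```

```text
[0.59852814 0.05368525 0.21126994] [ 2.37161167e+01  1.47963276e+01 -1.10385569e+01 -3.81364341e-02
 -6.43639134e+01 -1.35527830e+02]
```

View pics/z1.png

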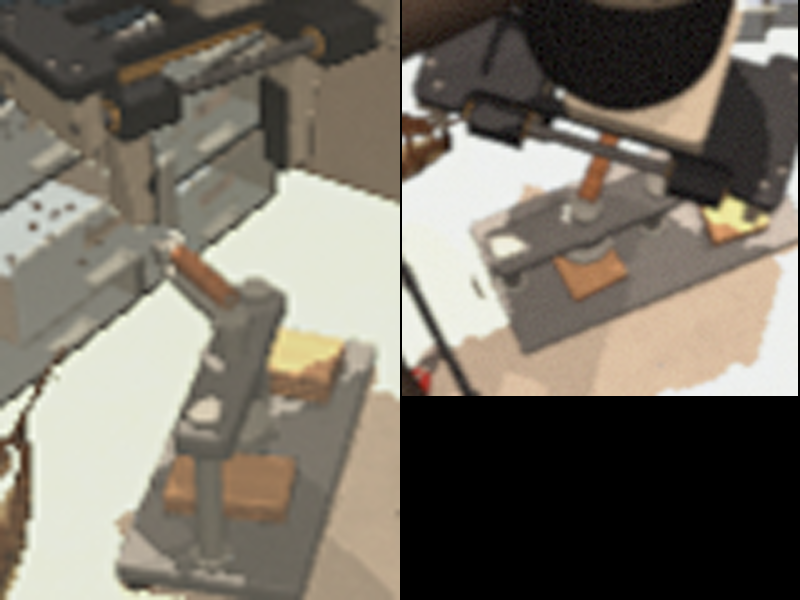

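The jaws straddle the handle line at about (597,165) in the zoom, aligned with it. Now descending.

drive_tool:
  increments:
    - [[0,0,0.028,0.2,0],[0,0,0.028,0.4,0],[0,0,0.028,0.58,0],[0,0,0.028,0.58,0]]

```text
time_s: 3.2
tcp_pos: [0.5999, 0.0569, 0.1423]
eef_rot: [-179.9, -0.2, 158.1]
contact_force: [0.1, -1.2, 0.7]
gripper_width: 0.0437
gripper_force: 0.0
```

drive_tool:
  increments:
    - [[-0.5,0,0,0,0],[-0.6,0,0,0,0],[-0.8,0,0,0,0],[-0.8,0,0,0,0],[-0.8,0,0,0,0]]
  squeeze: 8

```text
time_s: 3.82
tcp_pos: [0.6018, 0.0587, 0.1446]
eef_rot: [179.9, 0.1, 158.1]
contact_force: [0.2, 5.5, 1.9]
gripper_width: 0.0128
gripper_force: 8.0
```

drive_tool:
  increments:
    - [[-0.8,-0.004,0.02,-0.047,0],[-0.8,-0.015,0.02,-0.093,0],[-0.8,-0.033,0.02,-0.136,0],[-0.8,-0.057,0.02,-0.176,0],[-0.8,-0.088,0.02,-0.212,0]]

```text
time_s: 4.45
tcp_pos: [0.6107, 0.0552, 0.1695]
eef_rot: [-179.9, -0.1, 158.1]
contact_force: [-6.1, -1.6, -1.3]
gripper_width: 0.0127
gripper_force: 8.0
```

```bash
python3 - <<'E'
from h import *
a=capture("side")[:,:,::-1];b=capture("top")[:,:,::-1]
c=np.zeros((600,800,3),np.uint8)
A=crop(a,260,130,80,120,5);B=crop(b,275,125,110,110,3.6)
c[:A.shape[0],:400]=A;c[:B.shape[0],402:402+B.shape[1]]=B[:,:398]
cv2.imwrite("pics/z2.png",c);s=r.get_state();print(s["tcp_pos"],s["contact_force"],s["gripper_width"])
E
```

```text
[0.61123811 0.05491384 0.16997681] [-5.90938147 -2.65512042  2.79800206] 0.013064463481522666
```

View pics/z2.png

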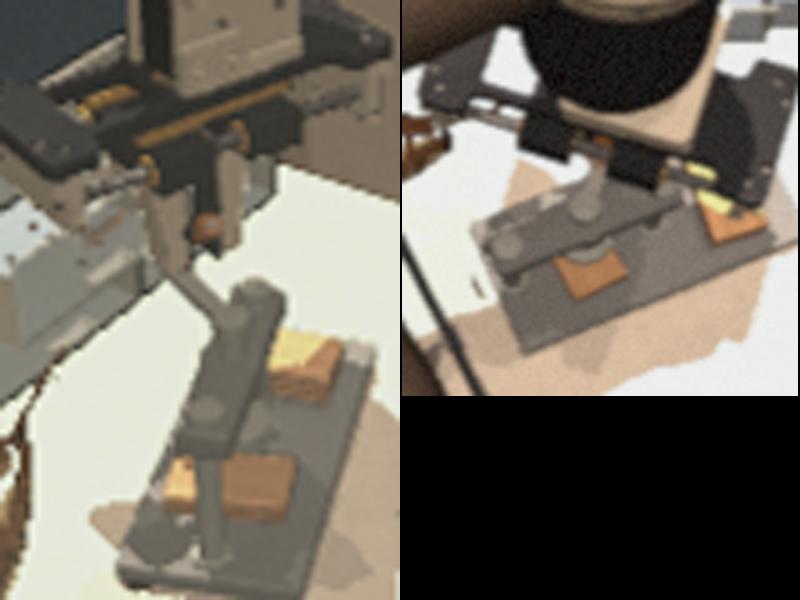

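The handle is raised about 45°, with the sleeve end at zoom (208,228) held between the pads and the arm unmoved. Continuing the arc.

drive_tool:
  increments:
    - [[-0.8,-0.036,0,-0.031,0],[-0.8,-0.076,0,-0.055,0],[-0.8,-0.119,0,-0.073,0],[-0.8,-0.165,0,-0.084,0],[-0.8,-0.212,0,-0.088,0]]

```text
time_s: 5.18
tcp_pos: [0.6346, 0.0449, 0.1808]
eef_rot: [-179.9, -0.1, 158.1]
contact_force: [-6.7, -4.1, 4.0]
gripper_width: 0.0124
gripper_force: 8.0
```

drive_tool:
  increments:
    - [[-0.8,0,0,0,0],[-0.8,0,0,0,0]]

```text
time_s: 5.42
tcp_pos: [0.6351, 0.0447, 0.1809]
eef_rot: [-179.9, 0.0, 158.1]
contact_force: [-3.6, -5.7, 3.7]
gripper_width: 0.0126
gripper_force: 8.0
```

```bash
python3 - <<'E'
from h import *
a=capture("side")[:,:,::-1];b=capture("top")[:,:,::-1]
c=np.zeros((600,800,3),np.uint8)
A=crop(a,260,130,80,120,5);B=crop(b,275,125,110,110,3.6)
c[:A.shape[0],:400]=A;c[:B.shape[0],402:402+B.shape[1]]=B[:,:398]
cv2.imwrite("pics/z3.png",c);s=r.get_state();print(s["tcp_pos"],s["contact_force"],s["gripper_width"])
E
```

```text
[0.63512232 0.04468444 0.18088987] [-4.18294948 -6.84370005  2.4397573 ] 0.0127717627148086
```

View pics/z3.png

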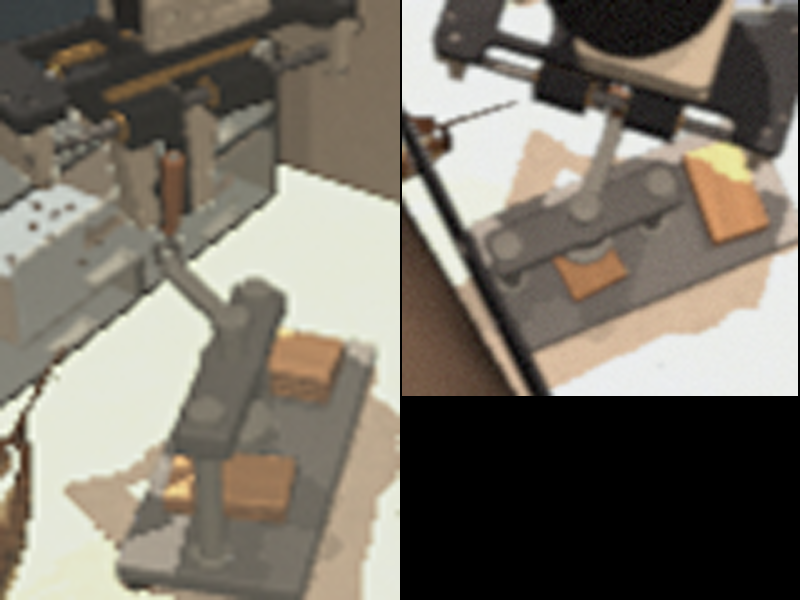

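drive_tool:
  increments:
    - [[-0.8,-0.02,-0.02,0,0],[-0.8,-0.04,-0.025,0,0],[-0.8,-0.04,-0.025,0,0]]

```text
time_s: 5.9
tcp_pos: [0.6397, 0.0422, 0.1809]
eef_rot: [179.9, 0.1, 158.1]
contact_force: [-3.1, 3.4, 5.4]
gripper_width: 0.0133
gripper_force: 8.0
```

```bash
python3 - <<'E'
from h import *
s=r.get_state();f=s["contact_force"];p=s["tcp_pos"];print(p,f,"rad",f[:2]@[.927,-.375],"tan ccw",f[:2]@[.375,.927])
# vertical check: expected side/top pixels of pin & top of upright handle
for z in(.15,.161,.209): print(z,(proj("side",[p[0],p[1],z])-[260,130])*5,(proj("top",[p[0],p[1],z])-[275,125])*3.6+[402,0])
E
```

```text
[0.63973196 0.04220148 0.18088338] [-3.09156244  3.35450352  5.40957255] rad -4.123817198259645 tan ccw 1.950288846444013
0.15 [159.02179244 237.88860828] [617.77877454 108.04923203]
0.161 [158.00499289 220.32862059] [618.49725503 102.00749997]
0.209 [153.39259258 140.67310476] [621.85255688  73.79262862]
```

drive_tool:
  increments:
    - [[-0.8,-0.03,0,0,0],[-0.8,-0.04,0,0,0],[-0.8,-0.04,0,0,0]]

```text
time_s: 6.28
tcp_pos: [0.6432, 0.0407, 0.1804]
eef_rot: [179.9, -0.0, 158.1]
contact_force: [-4.6, 4.9, 6.3]
gripper_width: 0.0125
gripper_force: 8.0
```

```bash
python3 - <<'E'
from h import *
a=capture("side")[:,:,::-1];b=capture("top")[:,:,::-1]
c=np.zeros((600,800,3),np.uint8)
A=crop(a,260,130,80,120,5);B=crop(b,275,125,110,110,3.6)
c[:A.shape[0],:400]=A;c[:B.shape[0],402:402+B.shape[1]]=B[:,:398]
cv2.imwrite("pics/z4.png",c)
s=r.get_state();f=s["contact_force"];p=s["tcp_pos"];print(p,f,"rad",f[:2]@[.927,-.375],"tan ccw",f[:2]@[.375,.927])
E
```

```text
[0.64321556 0.04065716 0.18042959] [-5.49405842  6.02043849  5.68289226] rad -7.35065658620361 tan ccw 3.520674571478271
```

View pics/z4.png

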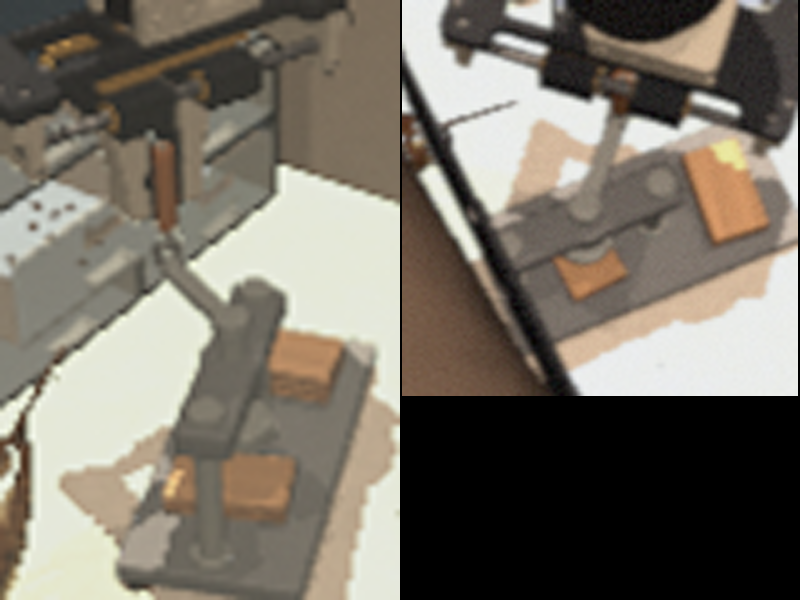

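The handle now stands upright: sleeve bottom at zoom (167,225), top at (162,145), which matches a vertical. The force against the stop is rising too. Next is a planner for the arc.

```bash
cat > arc.py <<'E'
import numpy as np,sys
# arc.py hx hy R a0 step n : rows relative to commanded pose at angle a0 (clockwise wound rad; world angle = A0 - a)
def rows(a0,step,n,R=.063,A0=np.radians(-22.7)):
    x=np.radians(158.1);ex=np.array([np.cos(x),np.sin(x)]);ey=np.array([np.sin(x),-np.cos(x)])
    q=lambda a:R*np.array([np.cos(A0-a),np.sin(A0-a)])
    return [[-0.8,*np.round([(q(a0+step*i)-q(a0))@ex/.12,(q(a0+step*i)-q(a0))@ey/.12],3).tolist(),0,0] for i in range(1,n+1)]
if __name__=="__main__":
    a0,s,n,k=float(sys.argv[1]),float(sys.argv[2]),int(sys.argv[3]),int(sys.argv[4])
    for j in range(k): print(round(a0+j*s*n,3),rows(a0+j*s*n,s,n))
E
python3 arc.py 0 .1 5 4; python3 arc.py 0 .2 5 2
```

```text
0.0 [[-0.8, 0.003, -0.052, 0, 0], [-0.8, 0.012, -0.104, 0, 0], [-0.8, 0.026, -0.155, 0, 0], [-0.8, 0.044, -0.204, 0, 0], [-0.8, 0.068, -0.251, 0, 0]]
0.5 [[-0.8, 0.028, -0.044, 0, 0], [-0.8, 0.06, -0.086, 0, 0], [-0.8, 0.097, -0.124, 0, 0], [-0.8, 0.137, -0.158, 0, 0], [-0.8, 0.18, -0.188, 0, 0]]
1.0 [[-0.8, 0.046, -0.025, 0, 0], [-0.8, 0.094, -0.046, 0, 0], [-0.8, 0.144, -0.062, 0, 0], [-0.8, 0.195, -0.073, 0, 0], [-0.8, 0.248, -0.078, 0, 0]]
1.5 [[-0.8, 0.052, -0.0, 0, 0], [-0.8, 0.105, 0.005, 0, 0], [-0.8, 0.156, 0.015, 0, 0], [-0.8, 0.206, 0.03, 0, 0], [-0.8, 0.255, 0.05, 0, 0]]
0.0 [[-0.8, 0.012, -0.104, 0, 0], [-0.8, 0.044, -0.204, 0, 0], [-0.8, 0.096, -0.295, 0, 0], [-0.8, 0.164, -0.374, 0, 0], [-0.8, 0.247, -0.438, 0, 0]]
1.0 [[-0.8, 0.094, -0.046, 0, 0], [-0.8, 0.195, -0.073, 0, 0], [-0.8, 0.3, -0.079, 0, 0], [-0.8, 0.404, -0.064, 0, 0], [-0.8, 0.503, -0.029, 0, 0]]
```

drive_tool:
  increments:
    - [[-0.8,0.003,-0.052,0,0],[-0.8,0.012,-0.104,0,0],[-0.8,0.026,-0.155,0,0],[-0.8,0.044,-0.204,0,0],[-0.8,0.068,-0.251,0,0]]
  squeeze: 30

```text
time_s: 7.0
tcp_pos: [0.6255, 0.0177, 0.1805]
eef_rot: [179.7, 0.1, 158.1]
contact_force: [-2.1, 14.2, 4.2]
gripper_width: 0.0125
gripper_force: 30.0
```

drive_tool:
  increments:
    - [[-0.8,0.028,-0.044,0,0],[-0.8,0.06,-0.086,0,0],[-0.8,0.097,-0.124,0,0],[-0.8,0.137,-0.158,0,0],[-0.8,0.18,-0.188,0,0]]

```text
time_s: 7.62
tcp_pos: [0.5989, 0.0057, 0.1806]
eef_rot: [179.6, 0.3, 158.1]
contact_force: [4.0, 16.3, -0.9]
gripper_width: 0.0123
gripper_force: 30.0
```

```bash
cat > arc.py <<'E'
import numpy as np,sys
H=np.array([.588,.065]);A0=np.radians(-23.8);R=.061
x=np.radians(158.1);ex=np.array([np.cos(x),np.sin(x)]);ey=np.array([np.sin(x),-np.cos(x)])
q=lambda a:H+R*np.array([np.cos(A0-a),np.sin(A0-a)])
def rows(a0,step,n,start=None):
    s=q(a0) if start is None else np.array(start)
    return [[-0.8,*np.round([(q(a0+step*i)-s)@ex/.12,(q(a0+step*i)-s)@ey/.12],3).tolist(),0,0] for i in range(1,n+1)]
def ana(p,f):
    d=np.array(p[:2])-H;th=np.arctan2(d[1],d[0]);u=d/np.linalg.norm(d);t=np.array([-u[1],u[0]])
    return "a %.3f r %.1f Frad %.1f Ftan %.1f"%((A0-th)%(2*np.pi),np.linalg.norm(d)*1e3,np.dot(f[:2],u),np.dot(f[:2],t))
if __name__=="__main__":
    a0,s,n,k=float(sys.argv[1]),float(sys.argv[2]),int(sys.argv[3]),int(sys.argv[4])
    for j in range(k): print(round(a0+j*s*n,3),rows(a0+j*s*n,s,n,eval(sys.argv[5]) if j==0 and len(sys.argv)>5 else None))
E
python3 arc.py 1.03 .1 5 8 "(.5959,.0015)"
```

```text
1.03 [[-0.8, 0.057, -0.0, 0, 0], [-0.8, 0.105, -0.018, 0, 0], [-0.8, 0.154, -0.031, 0, 0], [-0.8, 0.204, -0.039, 0, 0], [-0.8, 0.255, -0.042, 0, 0]]
1.53 [[-0.8, 0.051, 0.002, 0, 0], [-0.8, 0.101, 0.009, 0, 0], [-0.8, 0.15, 0.022, 0, 0], [-0.8, 0.198, 0.039, 0, 0], [-0.8, 0.244, 0.06, 0, 0]]
2.03 [[-0.8, 0.044, 0.026, 0, 0], [-0.8, 0.084, 0.057, 0, 0], [-0.8, 0.122, 0.091, 0, 0], [-0.8, 0.155, 0.129, 0, 0], [-0.8, 0.185, 0.17, 0, 0]]
2.53 [[-0.8, 0.026, 0.044, 0, 0], [-0.8, 0.047, 0.09, 0, 0], [-0.8, 0.063, 0.138, 0, 0], [-0.8, 0.075, 0.188, 0, 0], [-0.8, 0.081, 0.238, 0, 0]]
3.03 [[-0.8, 0.001, 0.051, 0, 0], [-0.8, -0.002, 0.101, 0, 0], [-0.8, -0.011, 0.152, 0, 0], [-0.8, -0.024, 0.2, 0, 0], [-0.8, -0.043, 0.248, 0, 0]]
3.53 [[-0.8, -0.023, 0.045, 0, 0], [-0.8, -0.051, 0.088, 0, 0], [-0.8, -0.082, 0.128, 0, 0], [-0.8, -0.118, 0.164, 0, 0], [-0.8, -0.157, 0.197, 0, 0]]
4.03 [[-0.8, -0.042, 0.029, 0, 0], [-0.8, -0.087, 0.053, 0, 0], [-0.8, -0.133, 0.073, 0, 0], [-0.8, -0.182, 0.088, 0, 0], [-0.8, -0.232, 0.098, 0, 0]]
4.53 [[-0.8, -0.051, 0.005, 0, 0], [-0.8, -0.101, 0.005, 0, 0], [-0.8, -0.152, -0.0, 0, 0], [-0.8, -0.202, -0.01, 0, 0], [-0.8, -0.25, -0.025, 0, 0]]
```

drive_tool:
  increments:
    - [[-0.8,0.057,0,0,0],[-0.8,0.105,-0.018,0,0],[-0.8,0.154,-0.031,0,0],[-0.8,0.204,-0.039,0,0],[-0.8,0.255,-0.042,0,0]]

```text
time_s: 8.25
tcp_pos: [0.5684, 0.0088, 0.1807]
eef_rot: [179.9, 0.3, 158.1]
contact_force: [6.8, -1.1, -1.8]
gripper_width: 0.0124
gripper_force: 30.0
```

drive_tool:
  increments:
    - [[-0.8,0.051,0.002,0,0],[-0.8,0.101,0.009,0,0],[-0.8,0.15,0.022,0,0],[-0.8,0.198,0.039,0,0]]

```text
time_s: 8.75
tcp_pos: [0.5474, 0.0214, 0.1807]
eef_rot: [180.0, 0.2, 158.1]
contact_force: [5.0, -3.4, -0.4]
gripper_width: 0.0124
gripper_force: 30.0
```

```bash
python3 - <<'E'
from h import *
from arc import *
a=capture("side")[:,:,::-1];b=capture("top")[:,:,::-1]
c=np.zeros((600,800,3),np.uint8)
A=crop(a,270,150,65,100,6);B=crop(b,275,125,110,110,3.6)
c[:A.shape[0],:390]=A;c[:B.shape[0],402:402+B.shape[1]]=B[:,:398]
cv2.imwrite("pics/z5.png",c)
s=r.get_state();print(ana(s["tcp_pos"],s["contact_force"]))
print(ana([.6255,.0177],[-2.1,14.2]),ana([.5989,.0057],[4,16.3]))
E
```

```text
a 1.914 r 59.6 Frad -0.2 Ftan 4.5
a 0.485 r 60.4 Frad -12.4 Ftan 7.2 a 0.974 r 60.3 Frad -15.3 Ftan 6.9
```

View pics/z5.png

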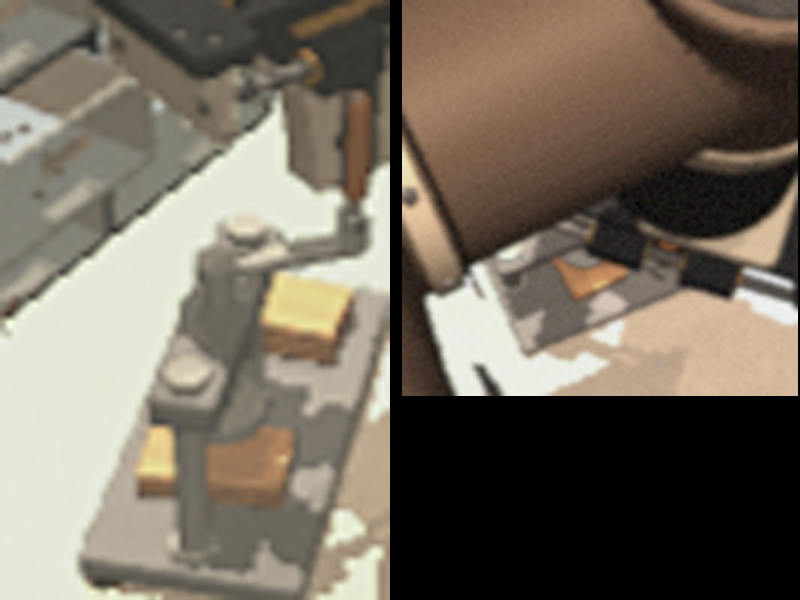

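The handle is upright at zoom (357,150) and the arm points toward the robot's right. The foot at (250,410) is near the blank. From here I go in small batches and read the force after each call.

```bash
python3 arc.py 1.93 .05 2 46 | sed 's/-0.8, //g; s/, 0, 0\]/]/g'
```

```text
1.93 [[0.023, 0.01], [0.046, 0.022]]
2.03 [[0.022, 0.013], [0.044, 0.026]]
2.13 [[0.021, 0.015], [0.041, 0.03]]
2.23 [[0.019, 0.017], [0.037, 0.034]]
2.33 [[0.017, 0.019], [0.034, 0.038]]
2.43 [[0.015, 0.02], [0.03, 0.041]]
2.53 [[0.013, 0.022], [0.026, 0.044]]
2.63 [[0.011, 0.023], [0.021, 0.046]]
2.73 [[0.009, 0.024], [0.016, 0.048]]
2.83 [[0.006, 0.025], [0.012, 0.049]]
2.93 [[0.004, 0.025], [0.007, 0.05]]
3.03 [[0.001, 0.025], [0.001, 0.051]]
3.13 [[-0.001, 0.025], [-0.004, 0.051]]
3.23 [[-0.004, 0.025], [-0.009, 0.05]]
3.33 [[-0.006, 0.025], [-0.014, 0.049]]
3.43 [[-0.009, 0.024], [-0.018, 0.047]]
3.53 [[-0.011, 0.023], [-0.023, 0.045]]
3.63 [[-0.013, 0.022], [-0.027, 0.043]]
3.73 [[-0.015, 0.02], [-0.032, 0.04]]
3.83 [[-0.017, 0.019], [-0.035, 0.036]]
3.93 [[-0.019, 0.017], [-0.039, 0.033]]
4.03 [[-0.021, 0.015], [-0.042, 0.029]]
4.13 [[-0.022, 0.013], [-0.045, 0.024]]
4.23 [[-0.023, 0.01], [-0.047, 0.02]]
4.33 [[-0.024, 0.008], [-0.049, 0.015]]
4.43 [[-0.025, 0.006], [-0.05, 0.01]]
4.53 [[-0.025, 0.003], [-0.051, 0.005]]
4.63 [[-0.025, 0.001], [-0.051, -0.0]]
4.73 [[-0.025, -0.002], [-0.051, -0.005]]
4.83 [[-0.025, -0.004], [-0.05, -0.01]]
4.93 [[-0.024, -0.007], [-0.049, -0.015]]
5.03 [[-0.024, -0.009], [-0.047, -0.02]]
5.13 [[-0.023, -0.012], [-0.045, -0.024]]
5.23 [[-0.021, -0.014], [-0.042, -0.029]]
5.33 [[-0.02, -0.016], [-0.039, -0.033]]
5.43 [[-0.018, -0.018], [-0.035, -0.036]]
5.53 [[-0.016, -0.02], [-0.032, -0.04]]
5.63 [[-0.014, -0.021], [-0.027, -0.043]]
5.73 [[-0.012, -0.022], [-0.023, -0.045]]
5.83 [[-0.01, -0.023], [-0.018, -0.047]]
5.93 [[-0.007, -0.024], [-0.014, -0.049]]
6.03 [[-0.005, -0.025], [-0.009, -0.05]]
6.13 [[-0.002, -0.025], [-0.004, -0.051]]
6.23 [[0.0, -0.025], [0.002, -0.051]]
6.33 [[0.003, -0.025], [0.007, -0.05]]
6.43 [[0.005, -0.025], [0.012, -0.049]]
```

drive_tool:
  increments:
    - [[-0.8,0.023,0.01,0,0],[-0.8,0.046,0.022,0,0]]

```text
time_s: 9.1
tcp_pos: [0.543, 0.0258, 0.1806]
eef_rot: [180.0, 0.2, 158.1]
contact_force: [4.3, -5.2, 0.7]
gripper_width: 0.0124
gripper_force: 30.0
```

drive_tool:
  increments:
    - [[-0.8,0.022,0.013,0,0],[-0.8,0.044,0.026,0,0]]

```text
time_s: 9.35
tcp_pos: [0.5391, 0.0306, 0.1806]
eef_rot: [-180.0, 0.2, 158.1]
contact_force: [4.5, -5.3, 0.4]
gripper_width: 0.012
gripper_force: 30.0
```

drive_tool:
  increments:
    - [[-0.8,0.021,0.015,0,0],[-0.8,0.041,0.03,0,0]]

```text
time_s: 9.6
tcp_pos: [0.5359, 0.0358, 0.1806]
eef_rot: [-180.0, 0.2, 158.1]
contact_force: [4.1, -5.1, 1.2]
gripper_width: 0.0125
gripper_force: 30.0
```

drive_tool:
  increments:
    - [[-0.8,0.019,0.017,0,0],[-0.8,0.037,0.034,0,0]]

```text
time_s: 9.85
tcp_pos: [0.5331, 0.0411, 0.1806]
eef_rot: [-180.0, 0.2, 158.1]
contact_force: [3.9, -5.4, 1.3]
gripper_width: 0.0125
gripper_force: 30.0
```

drive_tool:
  increments:
    - [[-0.8,0.017,0.019,0,0],[-0.8,0.034,0.038,0,0]]

```text
time_s: 10.1
tcp_pos: [0.531, 0.0468, 0.1806]
eef_rot: [-180.0, 0.2, 158.1]
contact_force: [3.4, -5.5, 2.4]
gripper_width: 0.0123
gripper_force: 30.0
```

drive_tool:
  increments:
    - [[-0.8,0.015,0.02,0,0],[-0.8,0.03,0.041,0,0]]

```text
time_s: 10.35
tcp_pos: [0.5294, 0.0527, 0.1806]
eef_rot: [-179.9, 0.2, 158.1]
contact_force: [3.6, -5.9, 2.4]
gripper_width: 0.0124
gripper_force: 30.0
```

drive_tool:
  increments:
    - [[-0.8,0.013,0.022,0,0],[-0.8,0.026,0.044,0,0]]

```text
time_s: 10.6
tcp_pos: [0.5284, 0.0587, 0.1806]
eef_rot: [-179.9, 0.1, 158.1]
contact_force: [3.0, -6.9, 2.0]
gripper_width: 0.0121
gripper_force: 30.0
```

drive_tool:
  increments:
    - [[-0.8,0.011,0.023,0,0],[-0.8,0.021,0.046,0,0]]

```text
time_s: 10.85
tcp_pos: [0.5279, 0.0646, 0.1806]
eef_rot: [-179.9, 0.1, 158.1]
contact_force: [2.0, -6.7, 3.0]
gripper_width: 0.0126
gripper_force: 30.0
```

drive_tool:
  increments:
    - [[-0.8,0.009,0.024,0,0],[-0.8,0.016,0.048,0,0]]

```text
time_s: 11.1
tcp_pos: [0.5282, 0.0706, 0.1805]
eef_rot: [-179.9, 0.1, 158.1]
contact_force: [0.6, -6.2, 2.4]
gripper_width: 0.0127
gripper_force: 30.0
```

drive_tool:
  increments:
    - [[-0.8,0.006,0.025,0,0],[-0.8,0.012,0.049,0,0]]

```text
time_s: 11.35
tcp_pos: [0.5289, 0.0765, 0.1805]
eef_rot: [-179.9, 0.1, 158.1]
contact_force: [1.9, -6.2, 3.9]
gripper_width: 0.0126
gripper_force: 30.0
```

drive_tool:
  increments:
    - [[-0.8,0.004,0.025,0,0],[-0.8,0.007,0.05,0,0]]

```text
time_s: 11.6
tcp_pos: [0.5303, 0.0823, 0.1805]
eef_rot: [-179.9, 0.1, 158.1]
contact_force: [1.4, -7.3, 3.5]
gripper_width: 0.0122
gripper_force: 30.0
```

drive_tool:
  increments:
    - [[-0.8,0.001,0.025,0,0],[-0.8,0.001,0.051,0,0]]

```text
time_s: 11.85
tcp_pos: [0.5323, 0.0879, 0.1805]
eef_rot: [-179.9, 0.1, 158.1]
contact_force: [0.0, -7.2, 4.3]
gripper_width: 0.0127
gripper_force: 30.0
```

drive_tool:
  increments:
    - [[-0.8,-0.001,0.025,0,0],[-0.8,-0.004,0.051,0,0]]

```text
time_s: 12.1
tcp_pos: [0.5348, 0.0934, 0.1805]
eef_rot: [-179.9, 0.1, 158.1]
contact_force: [-1.1, -6.3, 6.0]
gripper_width: 0.0125
gripper_force: 30.0
```

drive_tool:
  increments:
    - [[-0.8,-0.004,0.025,0,0],[-0.8,-0.009,0.05,0,0]]

```text
time_s: 12.35
tcp_pos: [0.5378, 0.0985, 0.1805]
eef_rot: [-179.8, 0.0, 158.1]
contact_force: [-1.2, -5.7, 4.9]
gripper_width: 0.0128
gripper_force: 30.0
```

drive_tool:
  increments:
    - [[-0.8,-0.006,0.025,0,0],[-0.8,-0.014,0.049,0,0]]

```text
time_s: 12.6
tcp_pos: [0.5414, 0.1033, 0.1805]
eef_rot: [-179.8, 0.0, 158.1]
contact_force: [-3.0, -6.1, 7.9]
gripper_width: 0.0129
gripper_force: 30.0
```

drive_tool:
  increments:
    - [[-0.8,-0.009,0.024,0,0],[-0.8,-0.018,0.047,0,0]]

```text
time_s: 12.85
tcp_pos: [0.5454, 0.1078, 0.1804]
eef_rot: [-179.8, 0.0, 158.1]
contact_force: [-3.3, -6.8, 7.0]
gripper_width: 0.0125
gripper_force: 30.0
```

drive_tool:
  increments:
    - [[-0.8,-0.011,0.023,0,0],[-0.8,-0.023,0.045,0,0]]

```text
time_s: 13.1
tcp_pos: [0.5498, 0.1118, 0.1804]
eef_rot: [-179.8, -0.0, 158.1]
contact_force: [-4.0, -5.7, 8.5]
gripper_width: 0.012
gripper_force: 30.0
```

drive_tool:
  increments:
    - [[-0.8,-0.013,0.022,0,0],[-0.8,-0.027,0.043,0,0]]

```text
time_s: 13.35
tcp_pos: [0.5547, 0.1154, 0.1804]
eef_rot: [-179.8, -0.0, 158.1]
contact_force: [-3.9, -5.4, 7.9]
gripper_width: 0.0125
gripper_force: 30.0
```

drive_tool:
  increments:
    - [[-0.8,-0.015,0.02,0,0],[-0.8,-0.032,0.04,0,0]]

```text
time_s: 13.6
tcp_pos: [0.5599, 0.1186, 0.1804]
eef_rot: [-179.8, -0.0, 158.1]
contact_force: [-4.4, -4.6, 8.7]
gripper_width: 0.0122
gripper_force: 30.0
```

drive_tool:
  increments:
    - [[-0.8,-0.017,0.019,0,0],[-0.8,-0.035,0.036,0,0]]

```text
time_s: 13.85
tcp_pos: [0.5654, 0.1211, 0.1804]
eef_rot: [-179.9, -0.0, 158.1]
contact_force: [-5.9, -3.3, 8.0]
gripper_width: 0.0121
gripper_force: 30.0
```

drive_tool:
  increments:
    - [[-0.8,-0.019,0.017,0,0],[-0.8,-0.039,0.033,0,0]]

```text
time_s: 14.1
tcp_pos: [0.5711, 0.1231, 0.1804]
eef_rot: [-179.9, -0.0, 158.1]
contact_force: [-6.1, -3.7, 7.2]
gripper_width: 0.0124
gripper_force: 30.0
```

drive_tool:
  increments:
    - [[-0.8,-0.021,0.015,0,0],[-0.8,-0.042,0.029,0,0]]

```text
time_s: 14.35
tcp_pos: [0.5771, 0.1245, 0.1804]
eef_rot: [-179.9, -0.0, 158.1]
contact_force: [-5.7, -3.8, 8.4]
gripper_width: 0.012
gripper_force: 30.0
```

drive_tool:
  increments:
    - [[-0.8,-0.022,0.013,0,0],[-0.8,-0.045,0.024,0,0]]

```text
time_s: 14.6
tcp_pos: [0.5831, 0.1253, 0.1804]
eef_rot: [-179.9, -0.0, 158.1]
contact_force: [-5.8, -1.9, 7.6]
gripper_width: 0.0124
gripper_force: 30.0
```

drive_tool:
  increments:
    - [[-0.8,-0.023,0.01,0,0],[-0.8,-0.047,0.02,0,0]]

```text
time_s: 14.85
tcp_pos: [0.5893, 0.1256, 0.1804]
eef_rot: [-179.9, -0.0, 158.1]
contact_force: [-6.8, -2.3, 7.7]
gripper_width: 0.0124
gripper_force: 30.0
```

drive_tool:
  increments:
    - [[-0.8,-0.024,0.008,0,0],[-0.8,-0.049,0.015,0,0]]

```text
time_s: 15.1
tcp_pos: [0.5954, 0.1251, 0.1804]
eef_rot: [-179.9, -0.1, 158.1]
contact_force: [-7.0, -1.5, 7.9]
gripper_width: 0.0125
gripper_force: 30.0
```

drive_tool:
  increments:
    - [[-0.8,-0.025,0.006,0,0],[-0.8,-0.05,0.01,0,0]]

```text
time_s: 15.35
tcp_pos: [0.6013, 0.1241, 0.1804]
eef_rot: [-179.9, -0.1, 158.1]
contact_force: [-6.8, -0.4, 7.6]
gripper_width: 0.0124
gripper_force: 30.0
```

drive_tool:
  increments:
    - [[-0.8,-0.025,0.003,0,0],[-0.8,-0.051,0.005,0,0]]

```text
time_s: 15.6
tcp_pos: [0.6072, 0.1225, 0.1804]
eef_rot: [-179.9, -0.1, 158.1]
contact_force: [-7.0, -0.0, 7.9]
gripper_width: 0.0121
gripper_force: 30.0
```

drive_tool:
  increments:
    - [[-0.8,-0.025,0.001,0,0],[-0.8,-0.051,0,0,0]]

```text
time_s: 15.85
tcp_pos: [0.6129, 0.1203, 0.1804]
eef_rot: [-179.9, -0.1, 158.1]
contact_force: [-7.5, -0.5, 9.0]
gripper_width: 0.0123
gripper_force: 30.0
```

drive_tool:
  increments:
    - [[-0.8,-0.025,-0.002,0,0],[-0.8,-0.051,-0.005,0,0]]

```text
time_s: 16.1
tcp_pos: [0.6183, 0.1175, 0.1804]
eef_rot: [-179.9, -0.1, 158.1]
contact_force: [-7.5, 0.3, 8.6]
gripper_width: 0.0123
gripper_force: 30.0
```

drive_tool:
  increments:
    - [[-0.8,-0.025,-0.004,0,0],[-0.8,-0.05,-0.01,0,0]]

```text
time_s: 16.35
tcp_pos: [0.6234, 0.1143, 0.1804]
eef_rot: [-179.9, -0.1, 158.1]
contact_force: [-6.9, 0.7, 8.5]
gripper_width: 0.0125
gripper_force: 30.0
```

drive_tool:
  increments:
    - [[-0.8,-0.024,-0.007,0,0],[-0.8,-0.049,-0.015,0,0]]

```text
time_s: 16.6
tcp_pos: [0.628, 0.1106, 0.1804]
eef_rot: [-179.9, -0.1, 158.1]
contact_force: [-9.2, 2.3, 8.2]
gripper_width: 0.0127
gripper_force: 30.0
```

drive_tool:
  increments:
    - [[-0.8,-0.012,-0.005,0,0],[-0.8,-0.024,-0.009,0,0]]

```text
time_s: 16.85
tcp_pos: [0.6301, 0.1086, 0.1804]
eef_rot: [-179.9, -0.1, 158.1]
contact_force: [-9.1, 3.1, 9.1]
gripper_width: 0.0125
gripper_force: 30.0
```

drive_tool:
  increments:
    - [[-0.8,-0.012,-0.005,0,0],[-0.8,-0.023,-0.011,0,0]]

```text
time_s: 17.1
tcp_pos: [0.6322, 0.1066, 0.1803]
eef_rot: [-180.0, -0.1, 158.1]
contact_force: [-10.1, 3.3, 8.7]
gripper_width: 0.0124
gripper_force: 30.0
```

drive_tool:
  increments:
    - [[-0.8,-0.007,-0.004,0,0],[-0.8,-0.014,-0.007,0,0]]

```text
time_s: 17.35
tcp_pos: [0.6334, 0.1053, 0.1804]
eef_rot: [-180.0, -0.1, 158.1]
contact_force: [-9.4, 3.8, 9.3]
gripper_width: 0.0125
gripper_force: 30.0
```

Ftan has settled about 2.5 N above the friction baseline, so touch was near 4.86 rad and the foot force is about 27 N. I'll relax the tangential push, ease the grip, then turn the tool so the pads suit the fold plane.

drive_tool:
  increments:
    - [[-0.8,0.011,0.006,0,0],[-0.8,0.022,0.011,0,0],[-0.8,0.022,0.011,0,0]]

```text
time_s: 17.73
tcp_pos: [0.6329, 0.1058, 0.1805]
eef_rot: [-179.9, 0.1, 158.1]
contact_force: [-1.5, -5.0, 4.9]
gripper_width: 0.0122
gripper_force: 30.0
```

drive_tool:
  increments:
    - [[-0.8,0,0,0,0],[-0.8,0,0,0,-0.02],[-0.8,0,0,0,-0.04],[-0.8,0,0,0,-0.065],[-0.8,0,0,0,-0.09]]
  squeeze: 6

```text
time_s: 18.35
tcp_pos: [0.6335, 0.1092, 0.1805]
eef_rot: [179.9, 0.2, -169.2]
contact_force: [-2.6, 10.6, 5.5]
gripper_width: 0.0127
gripper_force: 6.0
```

drive_tool:
  increments:
    - [[-0.8,0,0,0,-0.025],[-0.8,0,0,0,-0.05],[-0.8,0,0,0,-0.07],[-0.8,0,0,0,-0.086],[-0.8,0,0,0,-0.086]]

```text
time_s: 18.98
tcp_pos: [0.6329, 0.1094, 0.1802]
eef_rot: [179.9, 0.2, -138.4]
contact_force: [-4.8, 7.2, 5.2]
gripper_width: 0.013
gripper_force: 6.0
```

```bash
python3 - <<'E'
from h import *
from arc import *
a=capture("side")[:,:,::-1];b=capture("top")[:,:,::-1]
c=np.zeros((600,800,3),np.uint8)
A=crop(a,260,150,65,100,6);B=crop(b,275,125,110,110,3.6)
c[:A.shape[0],:390]=A;c[:B.shape[0],402:402+B.shape[1]]=B[:,:398]
cv2.imwrite("pics/z6.png",c)
s=r.get_state();print(ana(s["tcp_pos"],s["contact_force"]),s["tcp_pos"],s["eef_rot"],s["joints"][5])
E
```

```text
a 5.088 r 63.1 Frad 3.7 Ftan 8.6 [0.63287267 0.10938649 0.18024545] [ 1.79920178e+02  1.55692058e-01 -1.38503269e+02] -75.55367098272986
```

View pics/z6.png

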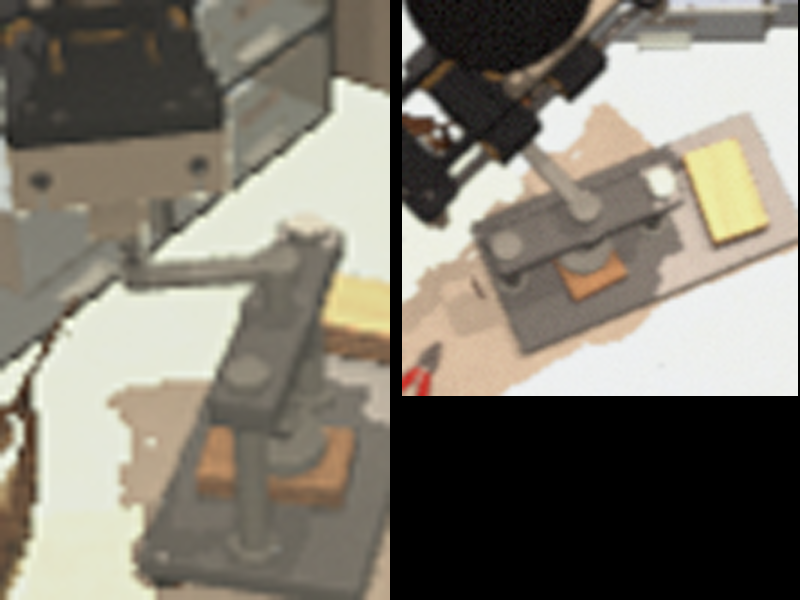

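The picture shows the foot resting on its blank at zoom (295,450), the arm pointing left from the hub (275,262) to the pivot (135,270), and nothing disturbed. I'll relax the tangential push, then fold.

drive_tool:
  increments:
    - [[-0.8,0,0.012,0,0],[-0.8,0,0.025,0,0],[-0.8,0,0.025,0,0]]

```text
time_s: 19.45
tcp_pos: [0.6317, 0.1093, 0.1803]
eef_rot: [-179.9, 0.1, -138.5]
contact_force: [4.4, 0.2, 1.0]
gripper_width: 0.0127
gripper_force: 6.0
```

drive_tool:
  increments:
    - [[-0.8,0.004,0,0.049,0],[-0.8,0.015,0,0.098,0],[-0.8,0.034,0,0.144,0],[-0.8,0.06,0,0.186,0],[-0.8,0.093,0,0.224,0]]

```text
time_s: 20.08
tcp_pos: [0.6227, 0.1017, 0.1542]
eef_rot: [-179.9, 0.1, -138.5]
contact_force: [0.6, -1.1, 9.0]
gripper_width: 0.013
gripper_force: 6.0
```

I swapped sine and cosine in that arc, so the pads slid down along the sleeve. The handle is still tilted inward at about 45°, forces are low and no harm is done. I'll slide back out along it and finish the fold.

drive_tool:
  increments:
    - [[-0.8,0.067,0,-0.067,0],[-0.8,0.133,0,-0.117,0],[-0.8,0.175,0,-0.083,0],[-0.8,0.208,0,-0.017,0],[-0.8,0.225,0,0.05,0]]

```text
time_s: 20.7
tcp_pos: [0.5993, 0.0828, 0.1464]
eef_rot: [179.9, -0.3, -138.6]
contact_force: [-6.7, -1.2, 5.4]
gripper_width: 0.0131
gripper_force: 6.1
```

drive_tool:
  increments:
    - [[-0.8,0,0,0.03,0],[-0.8,0,0,0.05,0],[-0.8,0,0,0.06,0],[-0.8,0,0,0.06,0]]

```text
time_s: 21.2
tcp_pos: [0.5983, 0.0822, 0.1383]
eef_rot: [179.9, -0.4, -138.6]
contact_force: [-6.5, -3.6, 3.4]
gripper_width: 0.0127
gripper_force: 6.0
```

```bash
python3 - <<'E'
from h import *
from arc import *
b=capture("top")[:,:,::-1];a=capture("side")[:,:,::-1]
cv2.imwrite("pics/s7.png",a)
s=r.get_state();print(ana(s["tcp_pos"],s["contact_force"]),s["tcp_pos"],s["contact_force"])
h=cv2.cvtColor(np.ascontiguousarray(a[150:200,270:330]),cv2.COLOR_BGR2HSV);m=cv2.inRange(h,(3,120,60),(16,255,255))
k,l,st,ce=cv2.connectedComponentsWithStats(m)
for i in range(1,k):
    if st[i,4]>4: print(st[i],ce[i]+[270,150])
d=np.array([-.748,-.664,0]);pv=np.array([.634,.1055,.15])
for e in(11,59): print("flat proj",proj("side",pv+d*e/1e3))
E
```

```text
a 4.838 r 20.0 Frad -7.3 Ftan 4.4 [0.59829608 0.08215116 0.13829806] [-7.52748208 -4.04545292  3.53474249]
flat proj [283.57191592 190.10734032]
flat proj [302.67493846 188.06453995]
```

drive_tool:
  increments:
    - [[-0.4,0,0,0,0],[-0.2,0,0,0,0],[0,0,0,0,0],[0,0,0,0,0]]

```text
time_s: 21.8
tcp_pos: [0.602, 0.0843, 0.1398]
eef_rot: [180.0, -0.0, -138.5]
contact_force: [0.4, 0.3, 0.3]
gripper_width: 0.0426
gripper_force: 0.0
```

drive_tool:
  increments:
    - [[0,0,0,-0.1,0],[0,0,0,-0.3,0],[0,0,0,-0.6,0],[0,0,0,-0.9,0],[0,0,0,-0.9,0]]

```text
time_s: 22.42
tcp_pos: [0.6037, 0.0847, 0.2524]
eef_rot: [-179.8, 0.4, -138.5]
contact_force: [-0.5, -0.2, -0.4]
gripper_width: 0.0439
gripper_force: 0.0
```

```bash
python3 - <<'E'
from h import *
for n,(x,y,w,hh) in(("side",(270,150,60,55)),("top",(285,140,70,55))):
    a=np.ascontiguousarray(capture(n)[:,:,::-1]);cv2.imwrite(f"pics/{n}8.png",a)
    m=cv2.inRange(cv2.cvtColor(a[y:y+hh,x:x+w],cv2.COLOR_BGR2HSV),(3,110,50),(16,255,255))
    k,l,st,ce=cv2.connectedComponentsWithStats(m)
    for i in range(1,k):
        if st[i,4]>6:
            ys,xs=np.where(l==i);bx=cv2.boxPoints(cv2.minAreaRect(np.c_[xs+x,ys+y].astype(np.float32)));print(n,st[i,4],ce[i]+[x,y],bx.round(1).tolist())
d=np.array([-.748,-.664,0]);pv=np.array([.628,.1075,.15])
for n in("side","top"): print(n,[proj(n,pv+d*e/1e3).round(1).tolist() for e in(11,35,59)])
s=r.get_state();print(s["tcp_pos"],s["contact_force"])
E
```

```text
side 71 [293.85915493 186.46478873] [[284.5, 187.8000030517578], [301.79998779296875, 180.89999389648438], [303.29998779296875, 184.6999969482422], [286.0, 191.60000610351562]]
side 24 [316.91666667 202.45833333] [[314.0, 201.0], [320.0, 201.0], [320.0, 204.0], [314.0, 204.0]]
top 25 [321.32 174.36] [[317.79998779296875, 174.1999969482422], [320.0, 171.0], [324.79998779296875, 174.1999969482422], [322.70001220703125, 177.5]]
top 9 [306.55555556 176.        ] [[304.0, 174.0], [304.5, 173.5], [309.0, 178.0], [308.5, 178.5]]
side [[285.1, 191.3], [294.7, 190.2], [304.2, 189.2]]
top [[309.3, 165.4], [317.1, 172.8], [325.0, 180.2]]
[0.60194621 0.08436877 0.24870545] [0.76581574 0.68696106 0.24386968]
```

The side mask puts the sleeve from (285,190) to (302.5,183), where flat would end at about (304,188). It is still about 0.3 rad up, so I'll press it down from above with closed fingers.

drive_tool:
  increments:
    - [[-1,0,0,0.1,0],[-1,0,0,0.2,0],[-1,0,0,0.3,0],[-1,0,0,0.4,0],[-1,0,0,0.5,0]]

```text
time_s: 23.15
tcp_pos: [0.6019, 0.0842, 0.1868]
eef_rot: [180.0, -0.0, -138.5]
contact_force: [-0.5, -0.7, -0.5]
gripper_width: 0.0021
gripper_force: 0.0
```

drive_tool:
  increments:
    - [[-1,0,0,0.05,0],[-1,0,0,0.1,0],[-1,0,0,0.14,0],[-1,0,0,0.17,0],[-1,0,0,0.19,0]]

```text
time_s: 23.78
tcp_pos: [0.6025, 0.0838, 0.1668]
eef_rot: [-179.9, 0.0, -138.5]
contact_force: [-6.5, -3.0, 18.5]
gripper_width: 0.0005
gripper_force: 9.4
```

drive_tool:
  increments:
    - [[-1,0,0,-0.1,0],[-1,0,0,-0.3,0],[-1,0,0,-0.6,0],[-1,0,0,-0.9,0],[-1,0,0,-0.9,0]]

```text
time_s: 24.4
tcp_pos: [0.6036, 0.0848, 0.2769]
eef_rot: [-179.9, 0.3, -138.5]
contact_force: [-0.6, -0.4, 0.0]
gripper_width: 0.0006
gripper_force: 0.0
```

```bash
python3 - <<'E'
from h import *
for n,(x,y,w,hh) in(("side",(270,150,60,55)),("top",(285,140,70,55))):
    a=np.ascontiguousarray(capture(n)[:,:,::-1]);cv2.imwrite(f"pics/{n}9.png",a)
    m=cv2.inRange(cv2.cvtColor(a[y:y+hh,x:x+w],cv2.COLOR_BGR2HSV),(3,110,50),(16,255,255))
    k,l,st,ce=cv2.connectedComponentsWithStats(m)
    for i in range(1,k):
        if st[i,4]>6:
            ys,xs=np.where(l==i);bx=cv2.boxPoints(cv2.minAreaRect(np.c_[xs+x,ys+y].astype(np.float32)));print(n,st[i,4],ce[i]+[x,y],bx.round(1).tolist())
s=r.get_state();print(s["tcp_pos"],s["contact_force"])
E
```

```text
side 68 [295.08823529 190.41176471] [[287.0, 189.0], [304.0, 189.0], [304.0, 192.0], [287.0, 192.0]]
side 26 [317.65384615 202.46153846] [[314.0, 201.0], [321.0, 201.0], [321.0, 204.0], [314.0, 204.0]]
top 27 [292.81481481 143.33333333] [[286.0, 145.0], [297.6000061035156, 139.1999969482422], [299.0, 142.0], [287.3999938964844, 147.8000030517578]]
top 14 [312.57142857 141.5       ] [[308.5, 141.89999389648438], [309.1000061035156, 139.8000030517578], [316.1000061035156, 141.5], [315.6000061035156, 143.60000610351562]]
top 7 [329.28571429 146.14285714] [[327.5, 145.6999969482422], [328.29998779296875, 144.5], [331.79998779296875, 146.8000030517578], [331.0, 148.0]]
top 99 [317.90909091 171.91919192] [[307.0, 164.5], [312.79998779296875, 159.3000030517578], [328.6000061035156, 176.8000030517578], [322.79998779296875, 182.0]]
[0.60189904 0.08444728 0.27332807] [-0.64641955  0.37871847 -1.33911793]
```

```bash
python3 -c "
from plant import job
print(job.close_job())"
```

```text
the job is handed in; nothing more can be done
None
```

I swung the handle upright, wound the crank until the foot pressed at about 27 N (my estimate from the push force; the foot force was not read directly), folded the handle flat, let go and handed the job in; no verdict came back.

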